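# Index a worm-drive stage up to its spacer and stop

### The arm

A 6-joint arm with a two-finger parallel gripper is mounted at the origin on a cart in front of the work surface, level with it; the furniture and walls round the work are solid. World frame = base frame: x ahead of the robot, y to its left, z up, the work surface at z = 0. Lengths are in m, angles in rad, forces in N, time in s.
With the tool pointing down it reaches from about 0.25 to 0.725 m from the base axis. Payload 4 kg.
Tool frame: the origin (TCP) lies midway between the tips of the shut fingers; the grasp point (between the pads) lies 19 mm behind it; z points along the fingers, y is the line along which they close (so a half turn about z gives the same grasp; the last joint's range is limited). The gripper opens to 85 mm and grips with 20 to 120 N. Pads are 22 mm wide; open, the fingers measure 114 mm over their backs; the gripper's body (76 mm by 85 mm) begins 54 mm behind the grasp point. The pads swing forward as they close: fully open they stand 13 mm farther back than shut.
Start: joints at [1.191, 0.241, 0.005, 1.335, 0, 1.571], TCP at [0.185, 0.464, 0.231] pointing down, gripper open.
Joint ranges: [-2.72, 2.72], [-1.05, 1.87], [-1.09, 1.28], [-1.99, 2.15], [-1.42, 1.44], [-3.14, 3.14]. Speed limits (rad/s): [2.79, 2.79, 3.14, 3.14, 3.14, 3.14].

### API

Orientations are given as a unit quaternion [x, y, z, w].
In Python, from workcell import get_obs, camera, job_done, silhouettes gives the robot as it stands. The module is installed in compiled form; this text tells all that it offers.
- The arm moves only by the tool drive_tool, never from a script. Its argument "increments" is a list of rows, each a list of 3 entries, a list of its own where there are three numbers: the shift along the world's x, y, z in mm, then the turn, a rotation vector about the world's x, y, z in degrees, then the opening, from 0 (shut) to 1 (fully open). A call has 1 to 8 rows; each row shifts and turns the commanded pose from where the row before left it; what a row does not reach is not made up. A row lasts 1/12 s, in which the tool goes at most 41.7 mm and 7.16 degrees, less where a joint would pass 70% of its speed; a pose out of reach is approached as far as the arm can. A call is refused whole if a number of a shift passes 41.7 or a number of a turn 7.16, either way. A call with a gripper value outside its range is refused whole. The fingers move at their own pace and stop on an object; the grip force is fixed at half the most. Time passes only in rows, so rows that do not move let the fingers close. It gives the time, the measured TCP pose, the force, the opening and the grip force at its end, in the units of the state.
- get_obs(): the state, without advancing time (a new reading comes with each control period).
- camera(name): name is "scene" or "top" or "wrist"; returns a dict with "image" (480x640x3 uint8, red, green, blue), "K" (3x3 intrinsics, pixels), "view" (4x4, takes a point from world to camera coordinates). Camera axes: x right, y down, z forward; pixel columns grow to the right and rows downward; lengths in m; the calibration is good to about 2 mm. A picture is of the moment at which its call begins. There is no depth.
- job_done(): hands the job in; it is judged then, once.
Trained networks look in a picture, given as the dict that the camera call returned (one of the last four; its "shot" number tells which), for a name from the list of things; names that differ only in an ending like _2 or _b are one class to them, and where a whole thing is asked for, a point or a joint stands for the part that bears it (a point fixed in the world has none). Each returns a list of dicts, best first, with "conf" (0 to 1); they miss things now and then, are a little off and sometimes report something else, mostly with a low value. They report only what shows in the picture. A call takes as long as a camera call. They do not tell look-alikes from the thing itself.
- silhouettes(query, picture): "region" (480x640 bool, what is visible of it) and "bbox" ([left, top, right, bottom] in pixels, round what is visible of it).
The state is a dict: "clock": time; "joint_pos": joint angles; "joint_vel": joint speeds; "tau": joint torques, N m; "eef_pos": TCP position; "tool_rot": TCP orientation; "ft_force": force on the tool from outside, world axes, zero at the start; "ft_torque": the same for the moment, N m; "grip_width": finger opening in m; "grasp_force": force on a finger pad.
Only numpy, scipy, OpenCV 4.12 (cv2) and the standard library are available. Lean on these libraries where they do the work, as an engineer would, in place of code of your own. Each camera call takes 0.05 s, during which the arm holds its last target. There are 200 camera calls.

### The job

Lay the aluminium spacer block flat in the channel of the indexing stage, lengthways, and let go of it. Then wind the handwheel clockwise (seen from above), two to three turns, until the table's sprung lug has pushed the spacer up against the stop screw and presses it there snugly, with about 30 N, never forcing it. Let go and leave everything else on the bench alone.

Things in the scene. Friction and masses are not known exactly. Their poses are not given: they have to be found in the camera images.
- spacer: Loose pale aluminium block, 30 (its x) x 45 (its y) x 16 mm high, 58 g; origin at the centre of its underside. It lies flat on the bench left of the stage.
- stage: Fixed indexing stage on a grey base plate 200 (x) x 330 (y) mm, 12 mm thick; origin on the bench under the axis of its round steel table. x points away from the robot (turned by the stage's yaw), y left, z up. Handwheel at its -y side, spacer channel at its +y side. A brass-collared set-screw, the stop, points along -x into the channel's far end, its 12 mm flat tip 9 mm over the floor.
- nest (a point): Middle of the channel floor, at stage (26, 90, 30) mm, axes as the stage's. The floor runs 66 mm along x between rails 40 mm apart, 5 mm high, 5 mm thick. Lay the spacer here, 45 mm length along stage x, centred within 8 mm in x. The stop screw's tip stands 27 to 35 mm in +x of this point; its setting differs from run to run, so the spacer ends with its centre 4.5 to 12.5 mm in +x of it.
- table: Steel table with a red arm, 120 mm across, top 29 mm up; origin on its axis. Turns clockwise with the handwheel through a self-locking 12 to 1 worm (30 degrees a wheel turn). Its arm carries the sprung lug along -x of its own frame. The lug's force on the spacer grows only once the spacer bears on the stop: stiff, about 30 N per 10 degrees of wheel. Right: 15 to 50 N; over 65 N is forcing.
- hub (a point): Centre of the top of the aluminium handwheel, 124 mm across, 80 mm over the bench; fixed, at stage (0, -150) mm. The wheel turns about the vertical through it, clockwise from above to advance. Free winding takes a steady 0.4 N m: 8 N sideways on the handle moving slowly, falling to 5 to 7 N on stopping. Let go, the wheel stays and the worm holds the lug's pressure.
- handle_mid (a point): Middle of the black upright handle, 109 mm up, on a 50 mm radius round the hub, anywhere on that circle at the start. It is 22 mm across, from 83 to 127 mm over the bench, and spins on its own axis: carry it round without turning the gripper. Each N of push over the free 8 N is 6.7 N at the lug: 15 to 50 N at the lug are 10.3 to 15.5 N on the handle winding slowly (1 N less just stopped).
- lug_tip (a point): Front of the sprung lug's brass ball tip (16 mm) as it stands unpressed on the table's arm, 91 mm from the table's axis, 39 mm over the bench, 12 mm ahead of (clockwise from) the table's -x line. At the start 10 to 40 degrees clockwise of stage -x; winding carries it on by 60 to 90 degrees to the channel, where it meets the spacer's near end and pushes it to the stop screw.
- oiler: Bystander: green push oiler, 57 x 80 mm, 151 mm tall with its bent spout, beyond the stage; origin under it.
- tape: Bystander: roll of masking tape, 102 mm across, 24 mm high; origin under its centre.
- bushing: Bystander: upright steel bushing, 32 mm across, 52 mm tall; origin under its centre.
- paste: Bystander: white and green paste syringe lying flat, 26 x 102 x 16 mm; origin under its centre.
Things that resemble listed ones, but are neither listed nor needed, are in the scene too. Leave any green or purple look-alike of the spacer alone.

How it is judged:
By the outcome, as a careful person would: the job done as asked, in the order asked, and still so for the second after the job is handed in, with the robot touching nothing.
It also fails if it takes over 72 s, if anything falls off the work surface, if the arm or the gripper's body presses on something with over 40 N, if the wrist force passes 120 N, or if a joint passes its speed limit or range.

## Working session

There is one attempt and no reset: what is moved stays moved. The work goes in short steps, Python scripts to look and compute and a tool call to move; the robot and the scene stay as the last step left them, time stands still between calls to the robot, and variables do not carry over. Pictures are saved under pics/ and viewed, at most 10 in all, crops included, and the job is handed in when it is done.

Besides the shell and the picture viewer there is one more tool, called as a command line: name --argument value ..., lists and objects as JSON in quotes. drive_tool: Moves the arm, as the interface text tells. Its arguments: {"type":"object","properties":{"increments":{"type":"array"}},"required":["increments"]}

```bash
mkdir -p pics; cat > h.py <<'E'
import numpy as np,cv2
from workcell import get_obs,camera,job_done,silhouettes
def save(p,f,crop=None,s=1):
    im=p["image"]
    if crop: l,t,r,b=crop; im=im[t:b,l:r]
    if s!=1: im=cv2.resize(im,None,fx=s,fy=s,interpolation=cv2.INTER_CUBIC)
    cv2.imwrite("pics/"+f,im[:,:,::-1])
def back(p,uv,z):
    V=p["view"];R=V[:3,:3];c=-R.T@V[:3,3]
    d=R.T@np.linalg.inv(p["K"])@np.array([uv[0],uv[1],1.])
    return c+d*(z-c[2])/d[2]
def proj(p,X):
    V=p["view"];q=p["K"]@(V[:3,:3]@np.array(X,float)+V[:3,3]);return q[:2]/q[2]
E
python3 - <<'E'
from h import *
o=get_obs();print({k:np.round(v,3) for k,v in o.items()})
for n in("top","scene"):
    p=camera(n);save(p,n+"0.png")
    print(n,p["K"][0,0],np.round(p["view"],3).tolist())
    for q in("spacer","stage","table","handle_mid","hub","lug_tip","oiler","tape","bushing","paste"):
        try:
            for d in silhouettes(q,p)[:4]:
                ys,xs=np.nonzero(d["region"]);print(q,round(d["conf"],2),d["bbox"],round(xs.mean(),1),round(ys.mean(),1),len(xs))
        except Exception as e: print(q,e)
E
```

```text
{'clock': np.float64(0.0), 'joint_pos': array([ 1.191,  0.241,  0.004,  1.335, -0.   ,  1.571]), 'joint_vel': array([ 0.001, -0.   , -0.001,  0.   ,  0.   ,  0.001]), 'tau': array([ 0.0000e+00, -3.7232e+01,  2.5241e+01,  1.7000e-02, -0.0000e+00,
       -0.0000e+00]), 'eef_pos': array([0.185, 0.464, 0.23 ]), 'tool_rot': array([ 0.189,  0.982, -0.001, -0.   ]), 'ft_force': array([-1.07 , -0.228,  0.017]), 'ft_torque': array([-0.034, -0.014,  0.022]), 'grasp_force': np.float64(0.0), 'grip_width': np.float64(0.085)}
top 466.13428363131806 [[0.02, -1.0, -0.001, 0.079], [-0.988, -0.02, -0.152, 0.568], [0.152, 0.004, -0.988, 1.312], [0.0, 0.0, 0.0, 1.0]]
spacer 0.68 [266.3, 292.4, 282.8, 308.8] 275.8 299.8 145
spacer 0.64 [306.5, 262.1, 319.0, 281.2] 313.2 269.8 177
spacer 0.59 [292.5, 237.0, 305.3, 248.4] 300.1 243.5 157
spacer 0.47 [277.5, 264.5, 293.4, 278.2] 284.7 271.3 159
stage 0.97 [337.5, 210.7, 452.8, 290.3] 395.9 249.8 7495
table 0.61 [357.4, 229.4, 400.6, 283.3] 377.6 248.9 1443
handle_mid 0.5 [418.3, 231.9, 430.8, 237.1] 424.6 234.1 74
hub 0.65 [338.7, 214.7, 456.4, 288.9] 396.1
[... 594 characters left out ...]
2 268.0 251
spacer 0.61 [297.6, 272.4, 314.7, 294.1] 306.4 285.9 278
spacer 0.57 [233.6, 276.9, 254.2, 290.3] 242.6 282.6 288
stage 0.92 [323.7, 253.5, 510.7, 415.0] 418.4 333.7 14195
table 0.85 [355.2, 287.1, 422.3, 331.2] 391.3 310.1 2310
handle_mid 0.78 [447.5, 294.9, 461.2, 316.5] 454.6 305.4 232
hub 0.69 [320.3, 252.9, 511.0, 412.8] 418.2 333.9 13877
lug_tip 0.97 [352.2, 289.1, 423.5, 329.6] 391.4 310.0 2275
oiler 0.58 [391.0, 208.7, 416.0, 255.9] 404.4 238.7 626
tape 0.58 [260.4, 196.9, 299.5, 227.8] 279.4 213.6 797
tape 0.33 [353.1, 284.6, 424.6, 330.0] 391.2 309.9 2360
bushing 0.85 [176.7, 231.0, 197.3, 255.8] 185.6 241.5 287
bushing 0.74 [351.8, 285.7, 423.9, 331.0] 390.7 310.3 2376
```

```bash
python3 - <<'E'
from h import *
a=cv2.imread("pics/top0.png")[170:320,250:470];b=cv2.imread("pics/scene0.png")[200:420,220:520]
cv2.imwrite("pics/topc.png",cv2.resize(a,None,fx=3.6,fy=3.6,interpolation=cv2.INTER_CUBIC))
cv2.imwrite("pics/scenec.png",cv2.resize(b,None,fx=2.66,fy=2.66,interpolation=cv2.INTER_CUBIC))
E
```

```text
(no output)
```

View pics/topc.png

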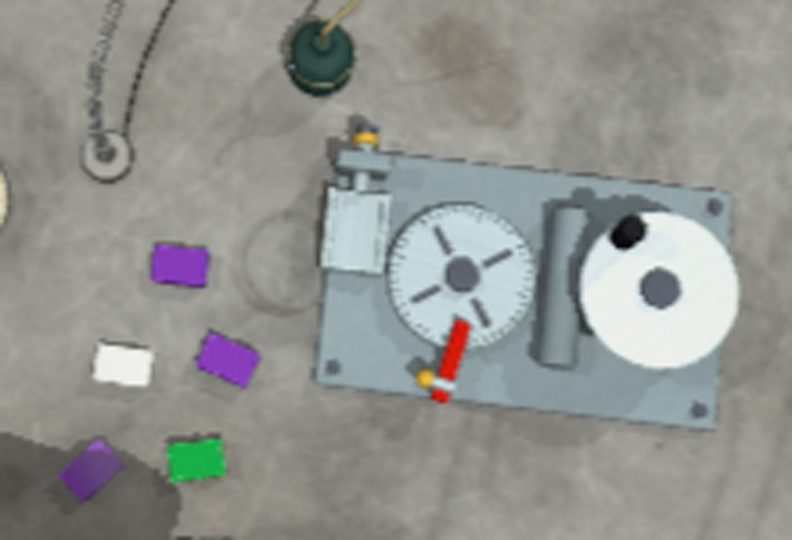

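View pics/scenec.png

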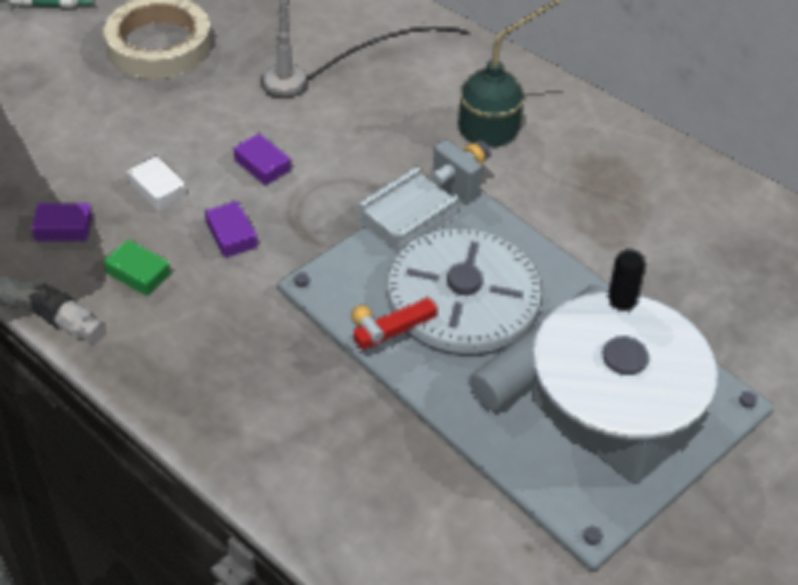

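Candidates for the spacer, in top-image pixels: white/aluminium (284,271), purple (300,244), (313,270), (275,300) and green (305,298). Only the white one matches the description. The stage has its channel at about (349,234), the stop beyond it, the red arm with its lug at about (370,275), and the black handle at about (424,234).

```bash
cat > fit.py <<'E'
from h import *
from scipy.optimize import least_squares
pt=camera("top");ps=camera("scene")
T=lambda x,y:(np.array([x,y])/3.6+[250,170]-0.36); S=lambda x,y:(np.array([x,y])/2.66+[220,200]-0.3)
obs=[(pt,T(659.5,289.5),'h'),(pt,T(461,276),'t'),(pt,T(731,192),(1,-1)),(pt,T(715,429),(-1,-1)),(pt,T(317,381),(-1,1)),
 (ps,S(771,407),(1,-1)),(ps,S(594,566),(-1,-1)),(ps,S(279,285),(-1,1))]
def pos(v,k):
    x,y,a,px,py=v
    q={'h':(0,-.15,.08),'t':(0,0,.029)}.get(k) if isinstance(k,str) else (px+.1*k[0],py+.165*k[1],.012)
    c,s=np.cos(a),np.sin(a);return [x+c*q[0]-s*q[1],y+s*q[0]+c*q[1],q[2]]
f=lambda v:np.concatenate([proj(p,pos(v,k))-uv for p,uv,k in obs])
r=least_squares(f,[.4,-.05,-.1,0,-.05],x_scale=.01,loss='soft_l1')
print(np.round(r.x,4),np.round(f(r.x),1).reshape(-1,2).tolist())
for p,uv,n in((pt,(284.7,271.3),"top"),(ps,(278.2,268),"scene")):
    d=min(silhouettes("spacer",p),key=lambda d:np.hypot(*(np.array(d["bbox"][:2])/2+np.array(d["bbox"][2:])/2-uv)))
    g=cv2.dilate(d["region"].astype(np.uint8),np.ones((5,5)))>0
    w=g&(p["image"].min(2)>175)
    q=cv2.findContours(w.astype(np.uint8),0,1)[0];q=max(q,key=len)[:,0]
    W=np.array([back(p,u,.016)[:2] for u in q])*1000
    print(n,cv2.minAreaRect(W.astype(np.float32)),w.sum())
# handle in both
for p in(pt,ps):
    d=silhouettes("handle_mid",p)[0];ys,xs=np.nonzero(d["region"]);print(back(p,(xs.mean(),ys.mean()),.109))
E
python3 fit.py
```

```text
[ 5.582e-01 -8.490e-02 -1.005e-01 -3.000e-04 -5.390e-02] [[0.0, -0.0], [-0.0, 0.0], [0.4, 0.1], [-0.4, 0.9], [-1.8, 0.7], [2.8, -0.7], [0.5, 0.5], [-0.6, -1.5]]
top ((481.04827880859375, 189.24095153808594), (46.29472351074219, 29.18553352355957), 84.00260925292969) 157
scene ((478.9688720703125, 192.4047088623047), (46.09846496582031, 29.164684295654297), 81.41346740722656) 186
[ 0.58359132 -0.20470326  0.109     ]
[ 0.57990081 -0.20331519  0.109     ]
```

drive_tool --increments '[[[18,-17,0],[0,0,-4.7],1],[[18,-17,0],[0,0,-4.7],1],[[18,-17,0],[0,0,-4.7],1],[[18,-17,0],[0,0,-4.7],1],[[18,-17,0],[0,0,-4.7],1],[[18,-17,0],[0,0,-4.7],1],[[18,-17,0],[0,0,-4.7],1],[[18,-17,0],[0,0,-4.7],1]]'

```text
clock: 2.07
eef_pos: [0.3301, 0.3275, 0.2314]
tool_rot: [0.497, 0.868, 0.0, 0.0]
ft_force: [0.3, 0.5, -0.6]
grip_width: 0.0851
grasp_force: 0.0
```

drive_tool --increments '[[[18,-17,-10],[0,0,-4.7],1],[[18,-17,-10],[0,0,-4.7],1],[[18,-17,-10],[0,0,-4.7],1],[[18,-17,-10],[0,0,-4.7],1],[[18,-17,-10],[0,0,-4.7],1],[[18,-17,-10],[0,0,-4.7],1],[[18,-17,-10],[0,0,-4.7],1],[[18,-17,-10],[0,0,-4.7],1]]'

```text
clock: 2.73
eef_pos: [0.4742, 0.1914, 0.1509]
tool_rot: [0.75, 0.661, 0.0, 0.0]
ft_force: [-0.4, 0.9, 0.6]
grip_width: 0.0853
grasp_force: 0.0
```

```bash
python3 - <<'E'
from h import *
o=get_obs();print({k:np.round(o[k],3) for k in("clock","joint_pos","eef_pos","tool_rot","ft_force")})
p=camera("wrist");save(p,"wrist1.png")
w=(p["image"].min(2)>150).astype(np.uint8)
for d in silhouettes("spacer",p):
    g=cv2.dilate(d["region"].astype(np.uint8),np.ones((5,5)))
    c=p["image"][d["region"]].mean(0)
    q=max(cv2.findContours(d["region"].astype(np.uint8),0,1)[0],key=len)[:,0]
    W=np.array([back(p,u,.016)[:2] for u in q])*1000
    print(d["conf"],d["bbox"],c.round(),cv2.minAreaRect(W.astype(np.float32)))
E
```

```text
{'clock': np.float64(2.733), 'joint_pos': array([ 0.384,  0.312, -0.114,  1.145,  0.   ,  2.08 ]), 'eef_pos': array([0.474, 0.191, 0.151]), 'tool_rot': array([0.75 , 0.661, 0.   , 0.   ]), 'ft_force': array([-0.414,  0.886,  0.638])}
0.94 [312.3, 192.8, 359.2, 261.1] [150. 152. 156.] ((479.72369384765625, 191.67489624023438), (48.23941421508789, 30.585132598876953), 82.37044525146484)
0.92 [166.6, 171.1, 253.3, 247.2] [ 80.  46. 106.] ((396.0389404296875, 215.0340118408203), (34.88410949707031, 45.382999420166016), 42.15958023071289)
0.87 [218.2, 282.2, 274.8, 350.8] [42. 96. 56.] ((405.5978088378906, 131.02406311035156), (35.2379035949707, 51.36250686645508), 7.925459861755371)
0.59 [331.5, 296.4, 387.8, 365.9] [101.  57. 137.] ((486.64508056640625, 107.71122741699219), (51.634090423583984, 33.59306716918945), 66.3001480102539)
0.57 [432.2, 237.5, 482.9, 304.4] [ 99.  57. 133.] ((562.3472290039062, 148.28041076660156), (49.76625442504883, 34.29555892944336), 84.66035461425781)
```

View pics/wrist1.png

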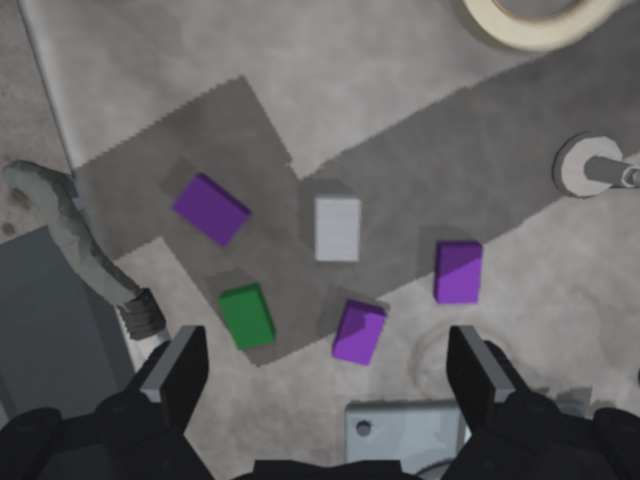

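The pale aluminium block is at (337,228), clearly distinct from the purple and green blocks, and it is roughly under the tool. Descending.

drive_tool --increments '[[[3,0,-30],[0,0,0],1],[[2.5,0,-30],[0,0,0],1],[[0,0,-30],[0,0,0],1],[[0,0,-25],[0,0,0],0.8],[[0,0,-18],[0,0,0],0.7],[[0,0,-9],[0,0,0],0.6],[[0,0,-4],[0,0,0],0.5],[[0,0,0],[0,0,0],0.5]]'

```text
clock: 3.5
eef_pos: [0.4785, 0.1927, 0.0051]
tool_rot: [0.748, 0.663, -0.0, -0.0]
ft_force: [-0.4, 0.3, 0.1]
grip_width: 0.0426
grasp_force: 0.0
```

drive_tool --increments '[[[0,0,0],[0,0,0],0.45],[[0,0,0],[0,0,0],0.4],[[0,0,0],[0,0,0],0.3],[[0,0,0],[0,0,0],0],[[0,0,0],[0,0,0],0],[[0,0,0],[0,0,0],0],[[0,0,0],[0,0,0],0],[[0,0,0],[0,0,0],0]]'

```text
clock: 4.17
eef_pos: [0.4802, 0.193, 0.0072]
tool_rot: [0.749, 0.663, 0.002, 0.0]
ft_force: [-1.1, 0.5, 6.6]
grip_width: 0.0277
grasp_force: 59.8
```

drive_tool --increments '[[[0,0,10],[0,0,0],0],[[0,0,20],[0,0,0],0],[[0,0,25],[0,0,0],0],[[0,0,25],[0,0,0],0],[[0,0,0],[0,0,0],0],[[0,0,0],[0,0,0],0]]'

```text
clock: 4.67
eef_pos: [0.4804, 0.1929, 0.0876]
tool_rot: [0.749, 0.663, 0.002, 0.001]
ft_force: [-0.5, 0.1, -1.0]
grip_width: 0.028
grasp_force: 59.2
```

```bash
python3 - <<'E'
from h import *
o=get_obs();print({k:np.round(o[k],4) for k in("clock","joint_pos","eef_pos","tool_rot","ft_force","ft_torque","grip_width")})
p=camera("scene");c=proj(p,o["eef_pos"]).astype(int)
q=camera("wrist")
def cr(p,c,w,h,s): return cv2.resize(p["image"][max(c[1]-h,0):c[1]+h,max(c[0]-w,0):c[0]+w],(400,300) if s==0 else s,interpolation=cv2.INTER_CUBIC)
cc=proj(q,o["eef_pos"]);print(c,cc)
im=np.hstack([cr(p,c,52,39,(400,300)),cv2.resize(q["image"],(400,300))])
cv2.imwrite("pics/grip.png",im[:,:,::-1])
E
```

```text
{'clock': np.float64(4.6667), 'joint_pos': array([ 0.3819,  0.3801, -0.1954,  0.9905, -0.    ,  2.0742]), 'eef_pos': array([0.4804, 0.1929, 0.0876]), 'tool_rot': array([0.7487, 0.6628, 0.0023, 0.0008]), 'ft_force': array([-0.4817,  0.0867, -1.0167]), 'ft_torque': array([0.0105, 0.0008, 0.0253]), 'grip_width': np.float64(0.028)}
[276 242] [330.6175564  327.20958388]
```

View pics/grip.png

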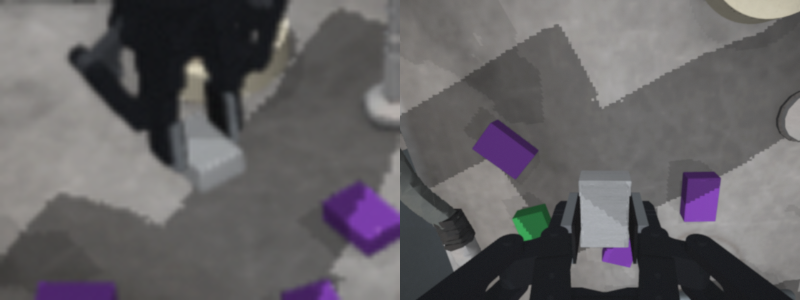

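```bash
cat > ov.py <<'E'
from h import *
import sys
x,y,a=map(float,sys.argv[1:4])
def st(q): c,s=np.cos(a),np.sin(a);return [x+c*q[0]-s*q[1],y+s*q[0]+c*q[1],q[2]]
out=[]
for n,o,w,h,k in(("top",(325,200),70,60,7),("scene",(340,240),80,68,6)):
    p=camera(n);im=cv2.resize(cv2.imread(f"pics/{n}0.png")[o[1]:o[1]+h,o[0]:o[0]+w],None,fx=k,fy=k,interpolation=cv2.INTER_CUBIC)
    def L(P,col,cl=True):
        q=np.array([(proj(p,st(v))-o+.5)*k for v in P]).astype(np.int32);cv2.polylines(im,[q],cl,col,1,cv2.LINE_AA)
    for yy in(90-25,90+25):
        s=5 if yy<90 else -5
        L([(-.007,yy/1e3,.035),(.059,yy/1e3,.035),(.059,(yy+s)/1e3,.035),(-.007,(yy+s)/1e3,.035)],(0,0,255))
    L([(.06*np.cos(t),.06*np.sin(t),.029) for t in np.linspace(0,6.28,60)],(0,255,0))
    L([(-.1,.111,.012),(-.1,-.219,.012),(.1,-.219,.012),(.1,.111,.012)],(255,0,255))
    L([(.053,.09,.039),(.061,.09,.039)],(255,0,0),False)
    out.append(im[:400])
h=max(i.shape[0] for i in out);cv2.imwrite("pics/ov.png" if len(sys.argv)<5 else sys.argv[4],cv2.resize(np.hstack(out),(800,int(h*800/sum(i.shape[1] for i in out)))))
E
python3 ov.py 0.5582 -0.0849 -0.1005
```

```text
(no output)
```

View pics/ov.png

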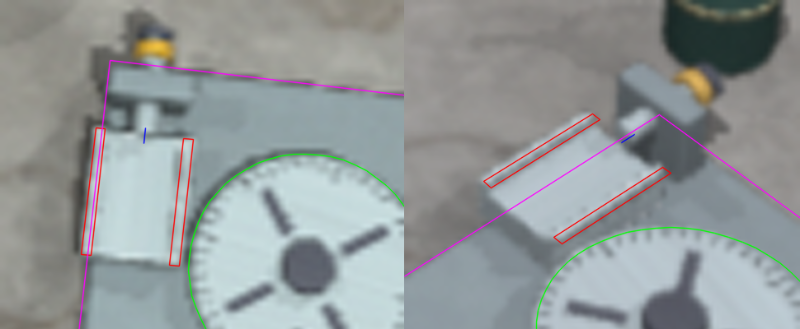

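drive_tool --increments '[[[7,-12,2],[0,0,5.7],0],[[7,-12,2],[0,0,5.7],0],[[7,-12,2],[0,0,5.7],0],[[7,-12,2],[0,0,5.7],0],[[7,-12,2],[0,0,5.7],0],[[7,-12,2],[0,0,5.7],0],[[7,-12,0],[0,0,5.7],0],[[7,-12,0],[0,0,5.7],0]]'

```text
clock: 5.53
eef_pos: [0.5343, 0.0956, 0.096]
tool_rot: [0.431, 0.902, -0.001, -0.001]
ft_force: [-0.6, 0.6, -0.7]
grip_width: 0.028
grasp_force: 59.3
```

drive_tool --increments '[[[7,-12,0],[0,0,5.7],0],[[7,-12,0],[0,0,5.7],0],[[7,-12,0],[0,0,5.7],0],[[7,-12,0],[0,0,5.7],0],[[7,-12,0],[0,0,5.7],0],[[7,-12,0],[0,0,5.7],0],[[7,-12,0],[0,0,5.7],0],[[6,-11,0],[0,0,5.7],0]]'

```text
clock: 6.2
eef_pos: [0.5892, 0.0006, 0.0956]
tool_rot: [0.048, 0.999, -0.0, -0.002]
ft_force: [0.7, -0.3, 0.0]
grip_width: 0.0281
grasp_force: 59.3
```

drive_tool --increments '[[[0,0,0],[0,0,0],0],[[0,0,0],[0,0,0],0]]'

```text
clock: 6.37
eef_pos: [0.589, 0.0011, 0.0959]
tool_rot: [0.052, 0.999, 0.0, -0.001]
ft_force: [0.3, 0.4, -0.6]
grip_width: 0.0281
grasp_force: 59.2
```

```bash
python3 - <<'E'
from h import *
from scipy.spatial.transform import Rotation as R
o=get_obs();print({k:np.round(o[k],4) for k in("clock","joint_pos","eef_pos","tool_rot","ft_force","grip_width")},R.from_quat(o["tool_rot"]).as_matrix().round(4))
p=camera("wrist");q=camera("scene");c=proj(q,o["eef_pos"]).astype(int)
im=np.hstack([cv2.resize(p["image"],(400,300)),cv2.resize(q["image"][c[1]-45:c[1]+45,c[0]-60:c[0]+60],(400,300),interpolation=cv2.INTER_CUBIC)])
cv2.imwrite("pics/over.png",im[:,:,::-1])
E
```

```text
{'clock': np.float64(6.3667), 'joint_pos': array([1.6000e-03, 5.0430e-01, 2.9500e-02, 1.0988e+00, 3.0000e-04,
       1.0580e-01]), 'eef_pos': array([0.589 , 0.0011, 0.0959]), 'tool_rot': array([ 5.210e-02,  9.986e-01,  1.000e-04, -1.400e-03]), 'ft_force': array([ 0.2709,  0.3699, -0.6133]), 'grip_width': np.float64(0.0281)} [[-9.946e-01  1.040e-01 -2.800e-03]
 [ 1.040e-01  9.946e-01  3.000e-04]
 [ 2.800e-03  1.000e-04 -1.000e+00]]
```

View pics/over.png

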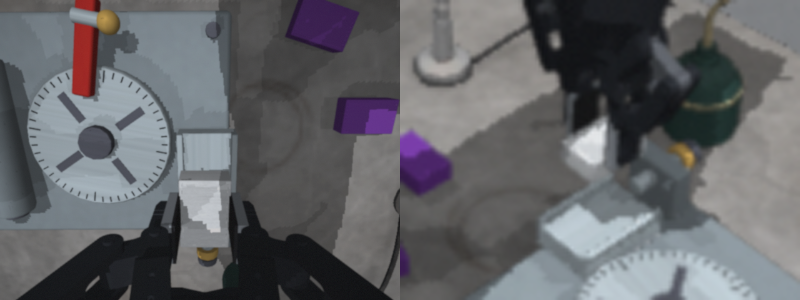

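drive_tool --increments '[[[1,1,-15],[0,0,0],0],[[1,0,-15],[0,0,0],0],[[0,0,-12],[0,0,0],0],[[0,0,-7],[0,0,0],0],[[0,0,-4],[0,0,0],0],[[0,0,-2],[0,0,0],0],[[0,0,-1],[0,0,0],0],[[0,0,0],[0,0,0],0]]'

```text
clock: 7.13
eef_pos: [0.5922, 0.0025, 0.0417]
tool_rot: [0.05, 0.999, 0.0, 0.0]
ft_force: [0.0, 0.8, -0.5]
grip_width: 0.0283
grasp_force: 59.2
```

drive_tool --increments '[[[0,0,-1.5],[0,0,0],0],[[0,0,-1],[0,0,0],0],[[0,0,-1],[0,0,0],0],[[0,0,0],[0,0,0],0],[[0,0,0],[0,0,0],0]]'

```text
clock: 7.55
eef_pos: [0.5919, 0.0023, 0.0379]
tool_rot: [0.05, 0.999, -0.0, 0.0]
ft_force: [-0.2, -0.4, -1.2]
grip_width: 0.028
grasp_force: 59.2
```

drive_tool --increments '[[[0,0,-1],[0,0,0],0],[[0,0,-0.5],[0,0,0],0],[[0,0,0],[0,0,0],0],[[0,0,0],[0,0,0],0]]'

```text
clock: 7.88
eef_pos: [0.5921, 0.0023, 0.0372]
tool_rot: [0.05, 0.999, 0.0, 0.0]
ft_force: [-1.1, -0.9, 5.9]
grip_width: 0.0281
grasp_force: 59.9
```

drive_tool --increments '[[[0,0,0],[0,0,0],0.4],[[0,0,0],[0,0,0],0.5],[[0,0,0],[0,0,0],0.55],[[0,0,4],[0,0,0],0.6],[[0,0,15],[0,0,0],0.6],[[0,0,30],[0,0,0],0.6],[[0,0,35],[0,0,0],0.6],[[0,0,35],[0,0,0],0.6]]'

```text
clock: 8.55
eef_pos: [0.591, 0.0024, 0.1559]
tool_rot: [0.05, 0.999, -0.0, -0.001]
ft_force: [1.2, 0.3, -0.2]
grip_width: 0.0513
grasp_force: 0.0
```

drive_tool --increments '[[[-15,-25,0],[0,0,0],0.6],[[-15,-25,0],[0,0,0],0.6],[[-5,-25,0],[0,0,0],0.6],[[0,-25,0],[0,0,0],0.6],[[0,-20,0],[0,0,0],0.6],[[0,0,0],[0,0,0],0.6]]'

```text
clock: 9.05
eef_pos: [0.5567, -0.1212, 0.1556]
tool_rot: [0.052, 0.999, -0.001, 0.0]
ft_force: [0.7, 0.1, 0.1]
grip_width: 0.0518
grasp_force: 0.0
```

```bash
python3 - <<'E'
from h import *
o=get_obs();print({k:np.round(o[k],4) for k in("clock","joint_pos","eef_pos","tool_rot","ft_force","grip_width")})
x,y,a=.5582,-.0849,-.1005
def loc(w): d=w[:2]-[x,y];c,s=np.cos(a),np.sin(a);return np.round([c*d[0]+s*d[1],-s*d[0]+c*d[1]],4)
P={}
for n in("top","scene","wrist"):
    p=camera(n);P[n]=p
    for d in silhouettes("spacer",p):
        ys,xs=np.nonzero(d["region"]);w=back(p,(xs.mean(),ys.mean()),.044)
        if np.hypot(w[0]-.593,w[1])<.05: print(n,d["conf"],d["bbox"],loc(w))
    for d in silhouettes("handle_mid",p)[:1]:
        ys,xs=np.nonzero(d["region"]);w=back(p,(xs.mean(),ys.mean()),.109);print("handle",n,d["conf"],w.round(4),loc(w))
im=np.hstack([cv2.resize(P["wrist"]["image"],(400,300)),cv2.resize(P["top"]["image"][195:270,320:420],(400,300),interpolation=cv2.INTER_CUBIC)])
im=np.vstack([im,np.hstack([cv2.resize(P["scene"]["image"][235:325,330:450],(400,300),interpolation=cv2.INTER_CUBIC),cv2.resize(P["scene"]["image"][230:380,330:530],(400,300),interpolation=cv2.INTER_CUBIC)])])
cv2.imwrite("pics/placed.png",im[:,:,::-1])
E
```

```text
{'clock': np.float64(9.05), 'joint_pos': array([-0.2136,  0.4183,  0.0569,  1.2083, -0.0015, -0.1085]), 'eef_pos': array([ 0.5567, -0.1212,  0.1556]), 'tool_rot': array([ 5.250e-02,  9.986e-01, -8.000e-04,  4.000e-04]), 'ft_force': array([0.6993, 0.1001, 0.1173]), 'grip_width': np.float64(0.0518)}
top 0.63 [341.2, 222.4, 355.5, 243.2] [0.0279 0.0875]
scene 0.85 [363.7, 262.7, 385.2, 285.7] [0.023  0.0884]
handle scene 0.4 [0.3338 0.3183 0.109 ] [-0.2637  0.3786]
wrist 0.64 [477.3, 238.4, 541.6, 309.4] [0.0245 0.088 ]
```

View pics/placed.png

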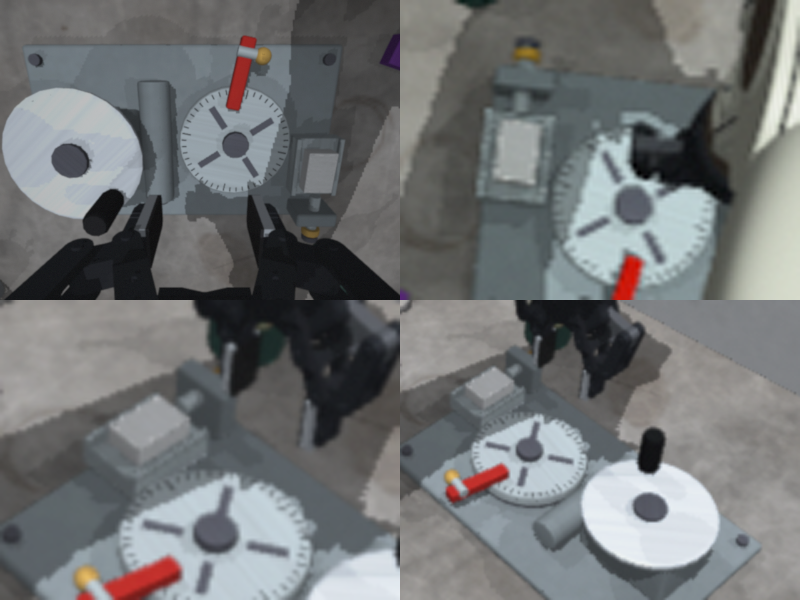

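drive_tool --increments '[[[8,-20,0],[0,0,0],0.7],[[8,-20,0],[0,0,0],0.7],[[6,-20,0],[0,0,0],0.7],[[4,-17,0],[0,0,0],0.7],[[0,-5,0],[0,0,0],0.7],[[0,0,0],[0,0,0],0.7],[[0,0,0],[0,0,0],0.7]]'

```text
clock: 10.08
eef_pos: [0.5825, -0.1989, 0.1551]
tool_rot: [0.05, 0.999, 0.0, -0.0]
ft_force: [-0.6, 0.8, -0.1]
grip_width: 0.0598
grasp_force: 0.0
```

```bash
python3 - <<'E'
from h import *
o=get_obs();print({k:np.round(o[k],4) for k in("clock","eef_pos","tool_rot","grip_width")})
p=camera("wrist");print(proj(p,[.5829,-.2037,.127]),proj(p,[.5829,-.2037,.083]),proj(p,[.5432,-.2341,.08]))
for d in silhouettes("handle_mid",p):
    ys,xs=np.nonzero(d["region"]);print(d["conf"],d["bbox"],xs.mean(),ys.mean())
save(p,"hand.png")
E
```

```text
{'clock': np.float64(10.0833), 'eef_pos': array([ 0.5825, -0.1989,  0.1551]), 'tool_rot': array([ 5.020e-02,  9.987e-01,  4.000e-04, -4.000e-04]), 'grip_width': np.float64(0.0598)}
[317.38072363 298.52410206] [319.12472197 263.62233622] [254.38467371 197.39912754]
0.77 [291.5, 244.4, 342.4, 315.2] 317.95539625647154 281.8976503385106
0.2 [600.0, 190.4, 638.9, 262.7] 623.4225596529284 227.1114967462039
```

View pics/hand.png

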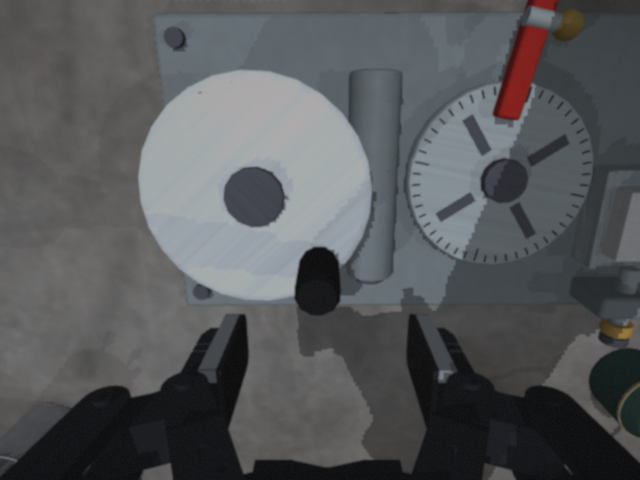

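The handle shows at (318,282) and matches the prediction. Descending over it.

drive_tool --increments '[[[0.5,-4.8,-5],[0,0,0],0.7],[[0,0,-15],[0,0,0],0.7],[[0,0,-18],[0,0,0],0.7],[[0,0,-18],[0,0,0],0.6],[[0,0,-9],[0,0,0],0.5],[[0,0,0],[0,0,0],0.4],[[0,0,0],[0,0,0],0.3],[[0,0,0],[0,0,0],0.3]]'

```text
clock: 10.85
eef_pos: [0.5841, -0.2045, 0.0914]
tool_rot: [0.05, 0.999, -0.0, 0.001]
ft_force: [0.2, 0.0, -0.4]
grip_width: 0.0259
grasp_force: 0.0
```

drive_tool --increments '[[[0,0,0],[0,0,0],0],[[0,0,0],[0,0,0],0],[[0,0,0],[0,0,0],0],[[0,0,0],[0,0,0],0]]'

```text
clock: 11.18
eef_pos: [0.5844, -0.2039, 0.0918]
tool_rot: [0.05, 0.999, 0.0, 0.001]
ft_force: [0.5, 4.3, 6.1]
grip_width: 0.02
grasp_force: 59.3
```

```bash
cat > w.py <<'E'
from h import *
import sys
# circle waypoints: hub, offset; args: start angle deg, step, count -> increments mm
H=np.array([.5432,-.2341])
o=get_obs();e=o["eef_pos"];d=e[:2]-H;th=np.degrees(np.arctan2(d[1],d[0]))
t=np.array([np.sin(np.radians(th)),-np.cos(np.radians(th))])
print("t",o["clock"],"pos",e.round(4),"th",th.round(2),"r",np.hypot(*d).round(4),"F",o["ft_force"].round(2),"Ftan(resist)",-(o["ft_force"][:2]@t).round(2),"Frad",(o["ft_force"][:2]@d/np.hypot(*d)).round(2),"w",o["grip_width"])
if len(sys.argv)>1:
    a0,st,n=map(float,sys.argv[1:4]);a=np.radians(a0-st*np.arange(int(n)+1))
    P=50*np.c_[np.cos(a),np.sin(a)];print(np.diff(P,axis=0).round(1).tolist())
E
python3 w.py 37.5 15 24
```

```text
t 11.1833 pos [ 0.5844 -0.2039  0.0918] th 36.2 r 0.0511 F [0.51 4.27 6.07] Ftan(resist) 3.14 Frad 2.93 w 0.02001993326841166
[[6.5, -11.3], [3.4, -12.6], [0.0, -13.1], [-3.4, -12.6], [-6.5, -11.3], [-9.2, -9.2], [-11.3, -6.5], [-12.6, -3.4], [-13.1, 0.0], [-12.6, 3.4], [-11.3, 6.5], [-9.2, 9.2], [-6.5, 11.3], [-3.4, 12.6], [-0.0, 13.1], [3.4, 12.6], [6.5, 11.3], [9.2, 9.2], [11.3, 6.5], [12.6, 3.4], [13.1, 0.0], [12.6, -3.4], [11.3, -6.5], [9.2, -9.2]]
```

drive_tool --increments '[[[6.5,-11.3,0],[0,0,0],0],[[3.4,-12.6,0],[0,0,0],0],[[0,-13.1,0],[0,0,0],0],[[-3.4,-12.6,0],[0,0,0],0],[[-6.5,-11.3,0],[0,0,0],0],[[-9.2,-9.2,0],[0,0,0],0],[[-11.3,-6.5,0],[0,0,0],0],[[-12.6,-3.4,0],[0,0,0],0]]'

```text
clock: 11.85
eef_pos: [0.5533, -0.283, 0.0918]
tool_rot: [0.049, 0.999, 0.002, 0.004]
ft_force: [6.7, 9.2, 4.1]
grip_width: 0.0201
grasp_force: 59.4
```

```bash
python3 w.py; python3 - <<'E'
from h import *
p=camera("top")
x,y,a=.5582,-.0849,-.1005
w=back(p,np.array([427,378])/3.6+[250,170],.039);d=w[:2]-[x,y]
print(d,np.hypot(*d),"start ball angle cw of -x (stage)",180-np.degrees(np.arctan2(d[1],d[0])-a))
E
```

```text
t 11.85 pos [ 0.5533 -0.283   0.0918] th -78.38 r 0.0499 F [6.66 9.22 4.06] Ftan(resist) 8.38 Frad -7.69 w 0.020149293912198378
[-0.08560205  0.02727027] 0.089840850042406 start ball angle cw of -x (stage) 11.912110275705686
```

drive_tool --increments '[[[-13.1,0.8,0],[0,0,0],0],[[-12.6,3.4,0],[0,0,0],0],[[-11.3,6.5,0],[0,0,0],0],[[-9.2,9.2,0],[0,0,0],0],[[-6.5,11.3,0],[0,0,0],0],[[-3.4,12.6,0],[0,0,0],0],[[0,13.1,0],[0,0,0],0],[[3.4,12.6,0],[0,0,0],0]]'

```text
clock: 12.57
eef_pos: [0.4965, -0.2189, 0.0918]
tool_rot: [0.052, 0.999, -0.005, -0.0]
ft_force: [-3.9, -7.7, 7.0]
grip_width: 0.0198
grasp_force: 61.2
```

```bash
python3 w.py
```

```text
t 12.5667 pos [ 0.4965 -0.2189  0.0918] th 161.94 r 0.0491 F [-3.89 -7.66  7.03] Ftan(resist) 8.49 Frad 1.33 w 0.019832701574531174
```

drive_tool --increments '[[[6.5,11.3,0],[0,0,0],0],[[9.2,9.2,0],[0,0,0],0],[[11.3,6.5,0],[0,0,0],0],[[12.6,3.4,0],[0,0,0],0],[[13.1,0,0],[0,0,0],0],[[12.6,-3.4,0],[0,0,0],0],[[11.3,-6.5,0],[0,0,0],0],[[9.2,-9.2,0],[0,0,0],0]]'

```text
clock: 13.23
eef_pos: [0.5828, -0.2017, 0.0917]
tool_rot: [0.049, 0.999, 0.001, -0.001]
ft_force: [-5.7, 6.0, 10.9]
grip_width: 0.0201
grasp_force: 61.6
```

drive_tool --increments '[[[6.5,-11.3,0],[0,0,0],0],[[3.4,-12.6,0],[0,0,0],0],[[0,-13.1,0],[0,0,0],0],[[-3.4,-12.6,0],[0,0,0],0],[[-6.5,-11.3,0],[0,0,0],0],[[-9.2,-9.2,0],[0,0,0],0],[[-11.3,-6.5,0],[0,0,0],0],[[-12.6,-3.4,0],[0,0,0],0]]'

```text
clock: 13.9
eef_pos: [0.5535, -0.2829, 0.0918]
tool_rot: [0.049, 0.999, 0.001, 0.004]
ft_force: [7.4, 6.9, 4.2]
grip_width: 0.0202
grasp_force: 60.8
```

drive_tool --increments '[[[-13.1,0,0],[0,0,0],0],[[-12.6,3.4,0],[0,0,0],0],[[-11.3,6.5,0],[0,0,0],0],[[-9.2,9.2,0],[0,0,0],0],[[-6.5,11.3,0],[0,0,0],0],[[-3.4,12.6,0],[0,0,0],0],[[0,13.1,0],[0,0,0],0],[[3.4,12.6,0],[0,0,0],0]]'

```text
clock: 14.57
eef_pos: [0.4965, -0.2189, 0.0918]
tool_rot: [0.052, 0.999, -0.005, -0.0]
ft_force: [-4.3, -7.9, 5.6]
grip_width: 0.02
grasp_force: 61.2
```

```bash
cat > lug.py <<'E'
from h import *
x,y,a=.5582,-.0849,-.1005
for n in("top","scene"):
    p=camera(n)
    im=p["image"].astype(int);m=(im[...,0]>90)&(im[...,1]<.35*im[...,0])&(im[...,2]<.35*im[...,0])
    W=np.array([back(p,(u,v),.037)[:2]-[x,y] for v,u in zip(*np.nonzero(m))]);W=W[np.hypot(*W.T)<.11]
    if len(W): d=W.mean(0);print(n,len(W),"arm cw of -x",round((180-np.degrees(np.arctan2(d[1],d[0])-a))%360,1),"r",np.hypot(*d).round(4))
E
python3 w.py; python3 lug.py
```

```text
t 14.5667 pos [ 0.4965 -0.2189  0.0918] th 161.93 r 0.0491 F [-4.35 -7.89  5.56] Ftan(resist) 8.85 Frad 1.69 w 0.020040439958271265
top 73 arm cw of -x 50.1 r 0.0669
scene 142 arm cw of -x 50.7 r 0.0685
```

drive_tool --increments '[[[6.5,11.3,0],[0,0,0],0],[[9.2,9.2,0],[0,0,0],0],[[11.3,6.5,0],[0,0,0],0],[[12.6,3.4,0],[0,0,0],0],[[13.1,0,0],[0,0,0],0],[[12.6,-3.4,0],[0,0,0],0],[[11.3,-6.5,0],[0,0,0],0],[[9.2,-9.2,0],[0,0,0],0]]'

```text
clock: 15.33
eef_pos: [0.5828, -0.2018, 0.0917]
tool_rot: [0.049, 0.999, 0.001, -0.001]
ft_force: [-7.4, 5.7, 10.1]
grip_width: 0.0205
grasp_force: 61.6
```

drive_tool --increments '[[[6.5,-11.3,0],[0,0,0],0],[[3.4,-12.6,0],[0,0,0],0],[[0,-13.1,0],[0,0,0],0],[[-3.4,-12.6,0],[0,0,0],0],[[-6.5,-11.3,0],[0,0,0],0],[[-9.2,-9.2,0],[0,0,0],0],[[-11.3,-6.5,0],[0,0,0],0],[[-12.6,-3.4,0],[0,0,0],0]]'

```text
clock: 16.0
eef_pos: [0.5535, -0.2829, 0.0919]
tool_rot: [0.049, 0.999, 0.001, 0.004]
ft_force: [6.9, 8.7, 3.0]
grip_width: 0.0204
grasp_force: 60.8
```

```bash
python3 w.py -82.5 8 20; python3 lug.py
```

```text
t 16.0 pos [ 0.5535 -0.2829  0.0919] th -78.05 r 0.0498 F [6.92 8.7  3.03] Ftan(resist) 8.58 Frad -7.08 w 0.020392464227170837
[[-7.0, -0.4], [-7.0, 0.5], [-6.8, 1.5], [-6.5, 2.4], [-6.1, 3.3], [-5.6, 4.1], [-5.0, 4.9], [-4.2, 5.5], [-3.4, 6.1], [-2.6, 6.5], [-1.6, 6.8], [-0.7, 6.9], [0.3, 7.0], [1.3, 6.9], [2.2, 6.6], [3.1, 6.2], [4.0, 5.7], [4.7, 5.1], [5.4, 4.4], [5.9, 3.6]]
top 75 arm cw of -x 70.7 r 0.0662
scene 117 arm cw of -x 70.7 r 0.0687
```

drive_tool --increments '[[[-13.1,0,0],[0,0,0],0],[[-12.6,3.4,0],[0,0,0],0],[[-11.3,6.5,0],[0,0,0],0],[[-9.2,9.2,0],[0,0,0],0],[[-6.5,11.3,0],[0,0,0],0],[[-3.4,12.6,0],[0,0,0],0],[[0,13.1,0],[0,0,0],0],[[3.4,12.6,0],[0,0,0],0]]'

```text
clock: 16.77
eef_pos: [0.4965, -0.2189, 0.0918]
tool_rot: [0.052, 0.999, -0.005, -0.0]
ft_force: [-4.5, -9.1, 6.0]
grip_width: 0.0201
grasp_force: 61.5
```

```bash
python3 w.py 157.5 5 40; python3 lug.py
```

```text
t 16.7667 pos [ 0.4965 -0.2189  0.0918] th 162.01 r 0.0491 F [-4.52 -9.14  5.96] Ftan(resist) 10.09 Frad 1.48 w 0.020054740587710323
[[1.8, 4.0], [2.2, 3.8], [2.5, 3.6], [2.8, 3.3], [3.1, 3.1], [3.3, 2.8], [3.6, 2.5], [3.8, 2.2], [4.0, 1.8], [4.1, 1.5], [4.2, 1.1], [4.3, 0.8], [4.3, 0.4], [4.4, 0.0], [4.3, -0.4], [4.3, -0.8], [4.2, -1.1], [4.1, -1.5], [4.0, -1.8], [3.8, -2.2], [3.6, -2.5], [3.3, -2.8], [3.1, -3.1], [2.8, -3.3], [2.5, -3.6], [2.2, -3.8], [1.8, -4.0], [1.5, -4.1], [1.1, -4.2], [0.8, -4.3], [0.4, -4.3], [0.0, -4.4], [-0.4, -4.3], [-0.8, -4.3], [-1.1, -4.2], [-1.5, -4.1], [-1.8, -4.0], [-2.2, -3.8], [-2.5, -3.6], [-2.8, -3.3]]
top 74 arm cw of -x 80.1 r 0.0668
scene 106 arm cw of -x 79.9 r 0.0675
```

drive_tool --increments '[[[1.8,4.0,0],[0,0,0],0],[[2.2,3.8,0],[0,0,0],0],[[2.5,3.6,0],[0,0,0],0],[[2.8,3.3,0],[0,0,0],0]]'

```text
clock: 17.2
eef_pos: [0.5033, -0.2049, 0.0917]
tool_rot: [0.052, 0.999, -0.005, -0.003]
ft_force: [-14.2, -10.3, 13.0]
grip_width: 0.0203
grasp_force: 62.1
```

```bash
python3 w.py
```

```text
t 17.2 pos [ 0.5033 -0.2049  0.0917] th 143.77 r 0.0494 F [-14.24 -10.32  13.05] Ftan(resist) 16.74 Frad 5.38 w 0.02028675997005552
```

```bash
python3 w.py; python3 lug.py; python3 - <<'E'
from h import *
P={n:camera(n) for n in("top","scene","wrist")}
cs=[("top",(325,195,405,255)),("scene",(345,240,425,300)),("scene",(330,210,530,360)),("wrist",(0,0,640,480))]
t=[cv2.resize(P[n]["image"][c[1]:c[3],c[0]:c[2]],(400,300),interpolation=cv2.INTER_CUBIC) for n,c in cs]
cv2.imwrite("pics/press.png",np.vstack([np.hstack(t[:2]),np.hstack(t[2:])])[:,:,::-1])
E
```

```text
t 17.2 pos [ 0.5033 -0.2049  0.0917] th 143.77 r 0.0494 F [-14.24 -10.32  13.05] Ftan(resist) 16.74 Frad 5.38 w 0.02028675997005552
top 71 arm cw of -x 81.8 r 0.0673
scene 105 arm cw of -x 80.9 r 0.066
```

View pics/press.png

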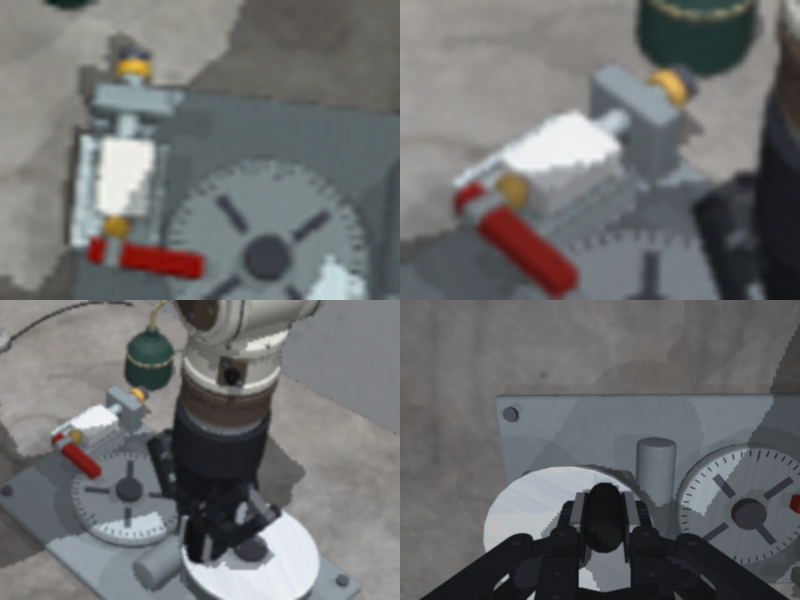

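drive_tool --increments '[[[-0.8,-1.1,0],[0,0,0],0],[[0,0,0],[0,0,0],0]]'

```text
clock: 17.62
eef_pos: [0.5038, -0.2043, 0.0917]
tool_rot: [0.052, 0.999, -0.003, -0.001]
ft_force: [-8.1, -4.0, 10.5]
grip_width: 0.0199
grasp_force: 61.8
```

```bash
python3 w.py;python3 w.py
```

```text
t 17.6167 pos [ 0.5038 -0.2043  0.0917] th 142.9 r 0.0494 F [-8.07 -4.01 10.54] Ftan(resist) 8.07 Frad 4.02 w 0.019892767598357147
t 17.6167 pos [ 0.5038 -0.2043  0.0917] th 142.9 r 0.0494 F [-8.07 -4.01 10.54] Ftan(resist) 8.07 Frad 4.02 w 0.019892767598357147
```

drive_tool --increments '[[[-1.2,-1.6,0],[0,0,0],0],[[-1.1,-1.7,0],[0,0,0],0],[[-1.1,-1.7,0],[0,0,0],0]]'

```text
clock: 17.87
eef_pos: [0.5023, -0.2065, 0.0918]
tool_rot: [0.05, 0.999, 0.0, 0.0]
ft_force: [-3.4, 4.7, 9.3]
grip_width: 0.0202
grasp_force: 61.6
```

```bash
python3 w.py
```

```text
t 17.8667 pos [ 0.5023 -0.2065  0.0918] th 145.93 r 0.0493 F [-3.38  4.72  9.25] Ftan(resist) -2.02 Frad 5.44 w 0.020196523486643934
```

drive_tool --increments '[[[-1.1,-1.7,0],[0,0,0],0],[[-1.0,-1.7,0],[0,0,0],0]]'

```text
clock: 18.03
eef_pos: [0.5005, -0.2095, 0.0918]
tool_rot: [0.05, 0.999, 0.0, 0.001]
ft_force: [-2.8, 5.0, 9.4]
grip_width: 0.0201
grasp_force: 61.6
```

```bash
python3 w.py; python3 -c "
from h import *
for i in range(5): camera('top'); print(get_obs()['ft_force'].round(2))"; python3 w.py
```

```text
t 18.0333 pos [ 0.5005 -0.2095  0.0918] th 150.0 r 0.0493 F [-2.81  4.99  9.42] Ftan(resist) -2.91 Frad 4.93 w 0.020118593117547125
[-2.97  4.17  8.82]
[-2.35  3.64  8.09]
[-1.89  3.66  9.13]
[-2.99  3.96  8.79]
[-2.26  2.88  9.46]
t 18.2833 pos [ 0.5003 -0.2098  0.0917] th 150.48 r 0.0493 F [-2.26  2.88  9.46] Ftan(resist) -1.39 Frad 3.39 w 0.02021360553185986
```

drive_tool --increments '[[[0.5,0.9,0],[0,0,0],0],[[0.5,0.9,0],[0,0,0],0],[[0.4,0.6,0],[0,0,0],0]]'

```text
clock: 18.53
eef_pos: [0.5004, -0.2096, 0.0917]
tool_rot: [0.051, 0.999, -0.003, -0.001]
ft_force: [-7.1, -5.2, 10.4]
grip_width: 0.0203
grasp_force: 61.7
```

```bash
python3 w.py
```

```text
t 18.5333 pos [ 0.5004 -0.2096  0.0917] th 150.24 r 0.0493 F [-7.06 -5.24 10.42] Ftan(resist) 8.06 Frad 3.53 w 0.020311968411582164
```

drive_tool --increments '[[[0.2,0.4,0],[0,0,0],0],[[0.2,0.4,0],[0,0,0],0]]'

```text
clock: 18.7
eef_pos: [0.5004, -0.2096, 0.0917]
tool_rot: [0.051, 0.999, -0.003, -0.001]
ft_force: [-8.4, -5.7, 9.8]
grip_width: 0.0203
grasp_force: 61.7
```

```bash
python3 w.py
```

```text
t 18.7 pos [ 0.5004 -0.2096  0.0917] th 150.18 r 0.0493 F [-8.37 -5.71  9.78] Ftan(resist) 9.11 Frad 4.42 w 0.020321070030138614
```

drive_tool --increments '[[[0.2,0.4,0],[0,0,0],0],[[0.2,0.4,0],[0,0,0],0]]'

```text
clock: 18.87
eef_pos: [0.5004, -0.2096, 0.0917]
tool_rot: [0.052, 0.999, -0.004, -0.002]
ft_force: [-9.2, -7.7, 10.3]
grip_width: 0.0206
grasp_force: 61.8
```

```bash
python3 w.py
```

```text
t 18.8667 pos [ 0.5004 -0.2096  0.0917] th 150.17 r 0.0493 F [-9.22 -7.67 10.28] Ftan(resist) 11.24 Frad 4.18 w 0.020586159386631272
```

drive_tool --increments '[[[0.2,0.4,0],[0,0,0],0]]'

```text
clock: 18.95
eef_pos: [0.5004, -0.2096, 0.0917]
tool_rot: [0.052, 0.999, -0.005, -0.002]
ft_force: [-9.6, -8.7, 10.2]
grip_width: 0.02
grasp_force: 61.8
```

```bash
python3 w.py
```

```text
t 18.95 pos [ 0.5004 -0.2096  0.0917] th 150.14 r 0.0493 F [-9.56 -8.67 10.23] Ftan(resist) 12.28 Frad 3.97 w 0.020028306270185474
```

drive_tool --increments '[[[0.2,0.4,0],[0,0,0],0]]'

```text
clock: 19.03
eef_pos: [0.5004, -0.2095, 0.0917]
tool_rot: [0.052, 0.999, -0.005, -0.002]
ft_force: [-9.6, -9.1, 10.3]
grip_width: 0.0202
grasp_force: 61.8
```

```bash
python3 w.py
```

```text
t 19.0333 pos [ 0.5004 -0.2095  0.0917] th 150.11 r 0.0493 F [-9.55 -9.07 10.26] Ftan(resist) 12.62 Frad 3.76 w 0.020194016266501073
```

drive_tool --increments '[[[0.2,0.4,0],[0,0,0],0]]'

```text
clock: 19.12
eef_pos: [0.5006, -0.2093, 0.0917]
tool_rot: [0.052, 0.999, -0.005, -0.002]
ft_force: [-9.6, -10.0, 9.9]
grip_width: 0.0204
grasp_force: 61.8
```

```bash
python3 w.py
```

```text
t 19.1167 pos [ 0.5006 -0.2093  0.0917] th 149.83 r 0.0493 F [-9.6  -9.96  9.93] Ftan(resist) 13.43 Frad 3.29 w 0.020444855359311804
```

drive_tool --increments '[[[-0.8,-1.2,0.5],[0,0,0],0],[[-0.8,-0.8,0.5],[0,0,0],0],[[-0.7,-0.5,1],[0,0,0],0],[[0,0,0],[0,0,0],0]]'

```text
clock: 19.45
eef_pos: [0.5004, -0.2094, 0.0919]
tool_rot: [0.051, 0.999, -0.002, -0.0]
ft_force: [-1.3, -6.7, -2.9]
grip_width: 0.0204
grasp_force: 60.4
```

```bash
python3 w.py
```

```text
t 19.45 pos [ 0.5004 -0.2094  0.0919] th 149.96 r 0.0494 F [-1.3  -6.65 -2.88] Ftan(resist) 6.41 Frad -2.21 w 0.020350913228374377
```

Forces are low, so I'm opening gently, lifting and retreating.

drive_tool --increments '[[[-0.3,-1.3,-0.5],[0,0,0],0],[[0,0,0],[0,0,0],0.3],[[0,0,0],[0,0,0],0.45],[[0,0,0],[0,0,0],0.55],[[0,0,8],[0,0,0],0.6],[[0,0,20],[0,0,0],0.6],[[0,0,30],[0,0,0],0.6],[[0,0,30],[0,0,0],0.6]]'

```text
clock: 20.12
eef_pos: [0.5001, -0.2076, 0.1806]
tool_rot: [0.05, 0.999, 0.0, -0.001]
ft_force: [1.0, 0.1, 0.4]
grip_width: 0.0512
grasp_force: 0.0
```

drive_tool --increments '[[[-20,0,20],[0,0,0],0.6],[[-25,-10,10],[0,0,0],0.6],[[-25,-10,0],[0,0,0],0.6],[[-25,-10,0],[0,0,0],0.6],[[-25,-10,0],[0,0,0],0.6],[[-10,0,0],[0,0,0],0.6],[[0,0,0],[0,0,0],0.6],[[0,0,0],[0,0,0],0.6]]'

```text
clock: 20.78
eef_pos: [0.3713, -0.2483, 0.2105]
tool_rot: [0.05, 0.999, -0.0, 0.001]
ft_force: [1.0, 0.4, 0.2]
grip_width: 0.0516
grasp_force: 0.0
```

```bash
python3 lug.py; python3 - <<'E'
from h import *
x,y,a=.5582,-.0849,-.1005
P={n:camera(n) for n in("top","scene")}
print(get_obs()["clock"])
for n,p in P.items():
    for q,z in(("handle_mid",.109),("spacer",.044)):
        for d in silhouettes(q,p):
            ys,xs=np.nonzero(d["region"]);w=back(p,(xs.mean(),ys.mean()),z)[:2]
            h=w-[.5432,-.2341];s=w-[x,y];c,t=np.cos(a),np.sin(a)
            if q=="handle_mid" and np.hypot(*h)<.08: print(n,q,round(d["conf"],2),np.degrees(np.arctan2(h[1],h[0])).round(1),np.hypot(*h).round(3))
            if q=="spacer": print(n,q,round(d["conf"],2),"stage",np.round([c*s[0]+t*s[1],-t*s[0]+c*s[1]],4))
cs=[("top",(325,195,405,255)),("scene",(345,240,425,300)),("scene",(330,210,530,360)),("top",(250,160,470,325))]
t=[cv2.resize(P[n]["image"][c[1]:c[3],c[0]:c[2]],(400,300),interpolation=cv2.INTER_CUBIC) for n,c in cs]
cv2.imwrite("pics/final.png",np.vstack([np.hstack(t[:2]),np.hstack(t[2:])])[:,:,::-1])
E
```

```text
top 83 arm cw of -x 81.2 r 0.0666
scene 115 arm cw of -x 79.2 r 0.0692
20.9833
top handle_mid 0.46 151.8 0.05
top spacer 0.74 stage [-0.0919  0.1801]
top spacer 0.73 stage [-0.0215  0.2261]
top spacer 0.67 stage [0.1645 0.1338]
top spacer 0.61 stage [-0.1915  0.2758]
top spacer 0.46 stage [-0.1739  0.1939]
scene spacer 0.86 stage [-0.191  0.17 ]
scene spacer 0.85 stage [-0.2076  0.2503]
scene spacer 0.75 stage [-0.1113  0.1554]
scene spacer 0.63 stage [0.0325 0.09  ]
scene spacer 0.5 stage [-0.0403  0.2024]
```

View pics/final.png

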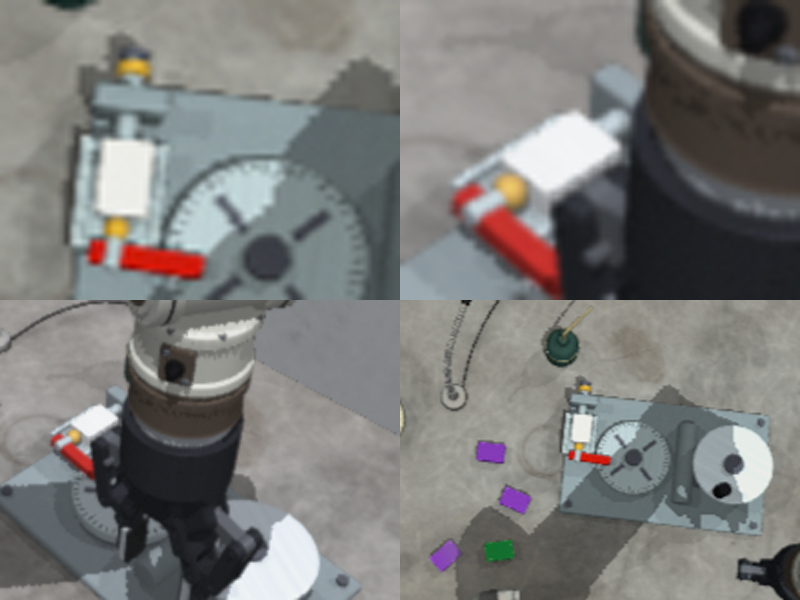

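The spacer lies flat in the channel, between the lug's ball (top-left panel, (117,228)) and the stop screw at (127,128). The handle stayed at about 150° and the arm is clear of everything.

```bash
python3 -c "
from workcell import *
print(job_done())"
```

```text
the job is handed in; nothing more can be done
None
```

The job is handed in, verdict not shown: the spacer lies flat against the stop with the lug at an estimated 35 N after about 2.7 turns clockwise; I overshot to an estimated 50–60 N (forcing is over 65 N) and wound back about 7 degrees of wheel, then let go and left the other items alone.

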